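Put the bench tools back in their foam cut-outs

ROBOT

A 6-joint arm with a two-finger parallel gripper is mounted at the origin on the work surface. World frame = base frame: x ahead of the robot, y to its left, z up, the work surface at z = 0. Lengths are in m, angles in degrees, forces in N, time in s.
With the tool pointing down it reaches from about 0.375 to 0.9 m from the base axis. Payload 3.1 kg.
Tool frame: the origin (TCP) lies between the finger pads; the fingertips stand 14 mm ahead of it and the grasp point (between the pads) lies 5 mm behind it; z points along the fingers, y is the direction in which the jaws open and shut (so a half turn about z gives the same grasp; the last joint's range is limited). The gripper opens to 85 mm and grips with 20 to 120 N. Pads are 22 mm wide; open, the fingers measure 114 mm over their backs; the gripper's body (76 mm by 85 mm) begins 54 mm behind the grasp point. The pads swing forward as they close: fully open they stand 13 mm farther back than shut.
Start: joints at [-80.243, 30.224, 82.088, -0, 67.689, -10.227], TCP at [0.214, -0.587, 0.245] pointing down, gripper open.
Joint ranges: [-176.69, 176.69], [-43.24, 126.21], [12.49, 139.97], [-82, 262], [0, 151.66], [-163.58, 163.58]. Speed limits (degrees/s): [159.86, 159.86, 180, 180, 180, 180].

INTERFACE

Orientations are given as [roll, pitch, yaw] about the fixed x, y, z axes, in that order (R = Rz(yaw) Ry(pitch) Rx(roll)).
In Python, from rig import r gives the robot as it stands. The module is installed in compiled form; this text tells all that it offers.
- The arm moves only by the tool move_arm, never from a script. Its argument "targets" is a list that holds one entry, the list of rows, each a list of 7 numbers: the turn, a rotation vector about the world's x, y, z in rad, then the shift along the world's x, y, z in m, then the finger opening in m, from 0 to 0.0854. In form: [[[rx, ry, rz, tx, ty, tz, gripper], ...]]. A call has 1 to 20 rows; each row is the pose to reach, as a shift and turn from the pose measured when the call began; what a row does not reach only later rows make up. A row lasts 1/8 s, in which the tool goes at most 62.5 mm and 10.7 degrees, less where a joint would pass 70% of its speed; a pose out of reach is approached as far as the arm can. A call with a gripper value outside its range is refused whole. The fingers move at their own pace and stop on an object; "newtons" is the grip in N (left out, the last holds). Time passes only in rows, so rows that repeat a pose let the fingers close. It gives the time, the measured TCP pose, the force and the opening at its end, in the units of the state.
- r.get_obs(): the state, without advancing time (a new reading comes with each control period).
- r.camera(name): name is "side" or "top" or "wrist"; returns the picture (420x560x3 uint8, blue, green, red); there is no depth.
- r.calibration(name): a dict with "mtx" (3x3 intrinsics, pixels), "world_from_camera" (4x4, takes a point from camera to world coordinates); the wrist camera has in their place "tool_from_camera" (4x4, takes a point from camera to tool coordinates, whose origin is the TCP and whose axes are the flange's). Camera axes: x right, y down, z forward; pixel columns grow to the right and rows downward; lengths in m; the calibration is good to about 2 mm. A picture is of the moment at which its call begins: read the wrist's pose just before it. calibration takes no time and is no camera call.
- r.sign_off(): hands the job in, once; it reports no verdict.
The state is a dict: "clock": time; "joint_positions": joint angles; "joint_vel": joint speeds; "joint_torque": joint torques, N m; "tool_pos": TCP position; "eef_rot": TCP orientation; "wrist_force": force on the tool from outside, world axes, zero at the start; "ft_torque": the same for the moment, N m; "gripper_width": finger opening in m.
Only numpy, scipy, OpenCV 4.12 (cv2) and the standard library are available. Lean on these libraries where they do the work, as an engineer would, in place of code of your own. Each camera call takes 0.05 s, during which the arm holds its last target.

TASK

Tidy the laser bench: put the spirit level, the tape measure, the steel cup and the wooden stamp each into the foam insert whose cut-out has its shape (long rectangle, short rectangle, circle, square), in any order. Set each one down gently, not dropped, upright and resting fully on the blue floor of its cut-out, and leave the bottle and the mug standing where they are.

Things in the scene. Friction and masses are not known exactly. Their poses are not given: they have to be found in the camera images.
- level: Small red spirit level with green vials, standing on its narrow long edge: 110 mm long (its x), 24 mm wide (y), 40 mm high, about 0.15 kg, same both ways round for its cut-out. Origin: centre of its underside. z up.
- tape: Yellow pocket tape measure with a black and steel disc on both flat sides, standing upright: 66 mm long (its x), 36 mm wide (y; flat parallel sides, the discs add 1 mm each by look only), 60 mm high, about 0.22 kg. The end at +x is rounded off above 34 mm height. It fits its cut-out either way round. Origin: centre of its underside. z up.
- cup: Round open steel shot cup with a copper band near its foot: straight cylinder 48 mm in outer diameter, 70 mm high, wall 3 mm, about 0.11 kg, standing mouth up. Origin: centre of its underside. z up.
- stamp: Wooden hand stamp: square base 48 x 48 mm (sides along its x and y), 24 mm high, and on it an upright round wooden handle: neck 18 mm in diameter up to 42 mm, then a grip 26 mm in diameter from 42 to 80 mm above the underside. About 0.11 kg. Stands base down; fits its cut-out in any of the four quarter turns. Origin: centre of its underside. z up.
- level_foam: Fixed black foam insert, 146 (its x) by 90 (its y) by 12 mm high, lying flat on the bench, with one bright-blue-floored cut-out in its middle: a long rectangle 122 (x) by 36 (y) mm, for the spirit level, 6 mm deep (blue floor 6 mm above the bench). Origin: centre of the insert's underside, straight below the centre of the cut-out. z up.
- tape_foam: Fixed black foam insert, 146 (its x) by 90 (its y) by 12 mm high, lying flat on the bench, with one bright-blue-floored cut-out in its middle: a short rectangle 78 (x) by 48 (y) mm, for the tape measure, 6 mm deep (blue floor 6 mm above the bench). Origin: centre of the insert's underside, straight below the centre of the cut-out. z up.
- cup_foam: Fixed black foam insert, 146 (its x) by 90 (its y) by 12 mm high, lying flat on the bench, with one bright-blue-floored cut-out in its middle: a circle 60 mm in diameter, for the steel cup, 6 mm deep (blue floor 6 mm above the bench). Origin: centre of the insert's underside, straight below the centre of the cut-out. z up.
- stamp_foam: Fixed black foam insert, 146 (its x) by 90 (its y) by 12 mm high, lying flat on the bench, with one bright-blue-floored cut-out in its middle: a square 60 by 60 mm (sides along x and y), for the stamp, 6 mm deep (blue floor 6 mm above the bench). Origin: centre of the insert's underside, straight below the centre of the cut-out. z up.
- bottle: Bystander: white plastic bottle with a blue cap, 58 mm in diameter, 150 mm high, about 0.35 kg, standing. Origin: centre of its underside.
- mug: Bystander: blue ceramic mug, 76 mm in diameter, 90 mm high, with a handle at its +y side, about 0.32 kg, standing. Origin: centre of its underside.

How it is judged:
By the outcome, as a careful person would: the job done as asked, in the order asked, and still so for the second after the job is handed in, with the robot touching nothing.
It also fails if it takes over 112 s, if anything falls off the work surface, if the arm or the gripper's body presses on something with over 40 N, if the wrist force passes 120 N, or if a joint passes its speed limit or range.

## Working session

There is one attempt and no reset: what is moved stays moved. The work goes in short steps, Python scripts to look and compute and a tool call to move; the robot and the scene stay as the last step left them, time stands still between calls to the robot, and variables do not carry over. Pictures are saved under pics/ and viewed, and the job is handed in when it is done.

Besides the shell and the picture viewer there is one more tool, called after "Call:" as name(argument=value, ...), one argument or row to a line, values as JSON. move_arm: Moves the arm, as the interface text tells. Its arguments: {"type":"object","properties":{"targets":{"type":"array","items":{"type":"array","items":{"type":"array","items":{"type":"number"}}}},"newtons":{"type":"number"}},"required":["targets"]}

```bash
mkdir -p pics; python3 - <<'E'
from rig import r
import cv2,json
o=r.get_obs()
print(o)
for n in ["top","side","wrist"]:
    cv2.imwrite(f"pics/{n}0.png",r.camera(n)); print(n,r.calibration(n))
E
```

```text
{'clock': 0.0, 'joint_positions': array([-8.02432706e+01,  3.02774985e+01,  8.21566300e+01,  5.73040946e-04,
        6.76903767e+01, -1.02267674e+01]), 'joint_vel': array([-0.0024633 , -0.0486605 ,  0.00964662,  0.00155078,  0.0210643 ,
        0.14738834]), 'joint_torque': array([-1.25537990e-03, -4.42352986e+01, -1.78028798e+01, -3.57288554e-04,
        8.30249337e-03,  1.60532004e-06]), 'tool_pos': array([ 0.21350998, -0.58666417,  0.24434798]), 'eef_rot': array([-1.79877567e+02, -2.26264389e-02,  1.99832545e+01]), 'wrist_force': array([ 0.63865142, -0.57591785, -0.36760082]), 'ft_torque': array([ 0.05195277, -0.02763542, -0.01956586]), 'gripper_width': 0.08535720059951221}
top {'mtx': array([[434.44973567,   0.        , 278.59394183],
       [  0.        , 434.44973567, 212.16111579],
       [  0.        ,   0.        ,   1.        ]]), 'world_from_camera': array([[-0.01773174, -0.98732718,  0.15770422,  0.31907983],
       [-0.99941943,  0.02209185,  0.02593743, -0.01630663],
       [-0.02909271, -0.15715275, -0.9871457 ,  1.3748    ],
       [ 0.        ,  0.        ,  0.      
[... 285 characters left out ...]
3632,  0.76942706, -0.62635685,  0.76762419],
       [ 0.00212735, -0.63110976, -0.77569062,  0.97622935],
       [ 0.        ,  0.        ,  0.        ,  1.        ]])}
wrist {'mtx': array([[360.36803271,   0.        , 276.05387996],
       [  0.        , 360.36803271, 207.74869475],
       [  0.        ,   0.        ,   1.        ]]), 'tool_from_camera': array([[ 6.01466953e-04, -9.63055581e-01, -2.69302035e-01,
         6.98109674e-02],
       [ 9.99999801e-01,  5.28399227e-04,  3.43811026e-04,
        -4.82118047e-06],
       [-1.88810141e-04, -2.69302188e-01,  9.63055708e-01,
        -1.27648899e-01],
       [ 0.00000000e+00,  0.00000000e+00,  0.00000000e+00,
         1.00000000e+00]])}
```

View pics/top0.png

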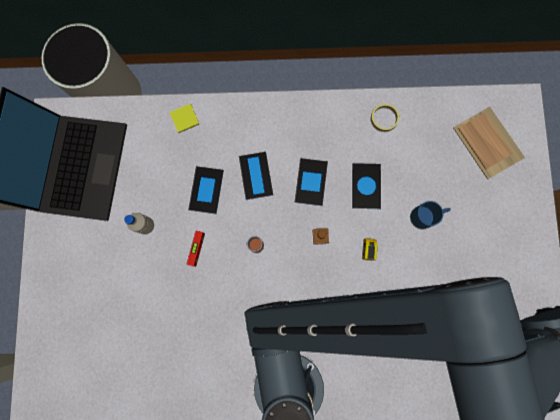

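View pics/side0.png

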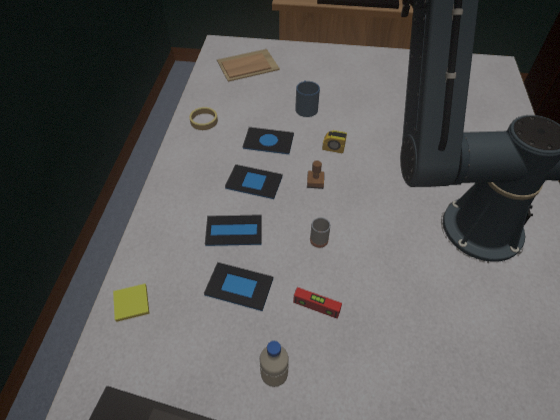

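View pics/wrist0.png

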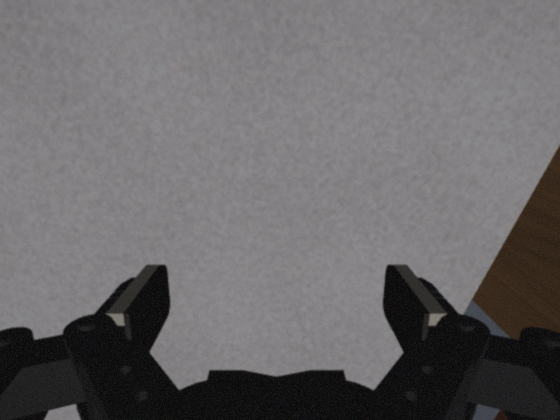

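```bash
cat > h.py <<'E'
from rig import r
import cv2, numpy as np
from scipy.spatial.transform import Rotation as R
def snap(name,fn=None):
    o=r.get_obs(); im=r.camera(name); c=r.calibration(name); K=c["mtx"]
    if name=="wrist":
        T=np.eye(4); T[:3,:3]=R.from_euler("xyz",o["eef_rot"],degrees=True).as_matrix(); T[:3,3]=o["tool_pos"]
        T=T@c["tool_from_camera"]
    else: T=c["world_from_camera"]
    if fn: cv2.imwrite(f"pics/{fn}.png",im); np.savez(f"pics/{fn}.npz",K=K,T=T,im=im)
    return im,K,T
def load(fn):
    d=np.load(f"pics/{fn}.npz"); return d["im"],d["K"],d["T"]
def ray(p,K,T,z):
    p=np.atleast_2d(np.asarray(p,float)); d=np.c_[p,np.ones(len(p))]@np.linalg.inv(K).T@T[:3,:3].T
    return (T[:3,3]+d*((z-T[2,3])/d[:,2])[:,None])[:,:2]
def masks(im):
    h=cv2.cvtColor(im,cv2.COLOR_BGR2HSV); H,S,V=cv2.split(h)
    return dict(blue=(H>95)&(H<118)&(S>150)&(V>110),red=((H<7)|(H>173))&(S>150)&(V>60),
      yellow=(H>20)&(H<35)&(S>140)&(V>70),brown=(H>5)&(H<20)&(S>70)&(V>40))
def blobs(m,mn=20):
    cs,_=cv2.findContours(m.astype(np.uint8),cv2.RETR_EXTERNAL,cv2.CHAIN_APPROX_NONE)
    return [c for c in cs if cv2.contourArea(c)>=mn]
def rect(c,K,T,z):
    w=ray(c[:,0,:],K,T,z); (cx,cy),(a,b),t=cv2.minAreaRect((w*1000).astype(np.float32))
    if a<b: a,b,t=b,a,t+90
    return [round(float(v),1) for v in(cx,cy,a,b,(t+90)%180-90)]
E
python3 - <<'E'
from h import *
im,K,T=snap("top","top1")
cv2.imwrite("pics/top1z.png",cv2.resize(im[140:280,110:460],None,fx=2.2,fy=2.2,interpolation=cv2.INTER_CUBIC))
for n,z in dict(blue=.006,red=.04,yellow=.06,brown=.024).items():
    for c in blobs(masks(im)[n]): 
        print(n,c[:,0].mean(0).round(),rect(c,K,T,z))
for n,p,z in [("cup rim",(256,243),.07),("bottlecap",(130,218),.15),("mug",(428,214),.09)]: print(n,ray(p,K,T,z))
E
```

```text
blue [128. 219.] [526.3, 502.9, 26.2, 22.7, 2.1]
blue [366. 185.] [618.1, -262.0, 57.7, 55.7, 88.6]
blue [206. 189.] [617.8, 254.4, 79.0, 47.1, -9.5]
blue [311. 181.] [636.4, -85.8, 60.5, 60.3, -8.7]
blue [256. 175.] [661.8, 92.2, 122.2, 36.7, 8.8]
red [195. 248.] [426.2, 278.4, 105.6, 27.6, -14.7]
yellow [370. 249.] [411.1, -253.2, 60.8, 38.7, -3.0]
yellow [184. 118.] [841.7, 315.5, 73.0, 70.8, 22.8]
brown [255. 244.] [436.8, 95.3, 39.5, 33.3, -45.8]
brown [320. 236.] [458.1, -110.1, 46.8, 46.7, 6.0]
brown [558. 213.] [511.3, -839.5, 150.7, 15.2, -6.7]
brown [486. 139.] [755.1, -645.4, 170.4, 114.5, 28.4]
brown [20. 62.] [1069.0, 886.7, 144.7, 32.8, 88.1]
brown [340.  52.] [1070.2, -182.7, 1464.0, 33.6, -90.0]
cup rim [[0.43498192 0.08773472]]
bottlecap [[0.50730663 0.44402326]]
mug [[ 0.50890904 -0.42533814]]
```

View pics/top1z.png

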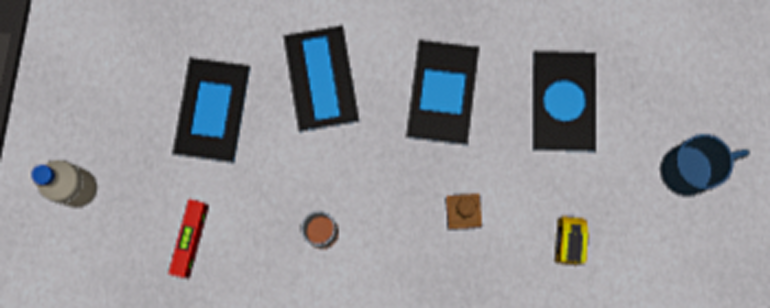

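Call:
move_arm(
  targets=[
    [[0,0,-0.349,0.266,0.407,0,0.085],[0,0,-0.349,0.266,0.407,0,0.085],[0,0,-0.349,0.266,0.407,0,0.085],[0,0,-0.349,0.266,0.407,0,0.085],[0,0,-0.349,0.266,0.407,0,0.085],[0,0,-0.349,0.266,0.407,0,0.085],[0,0,-0.349,0.266,0.407,0,0.085],[0,0,-0.349,0.266,0.407,0,0.085],[0,0,-0.349,0.266,0.407,0,0.085],[0,0,-0.349,0.266,0.407,0,0.085],[0,0,-0.349,0.266,0.407,0,0.085],[0,0,-0.349,0.266,0.407,0,0.085]],
  ],
)

```text
clock: 1.7
tool_pos: [0.479, -0.1811, 0.2447]
eef_rot: [-179.9, -0.0, -0.1]
wrist_force: [-0.6, 0.6, -0.5]
gripper_width: 0.0849
```

```bash
python3 - <<'E'
from h import *
im,K,T=snap("wrist","w1")
o=r.get_obs(); print(o["clock"],o["tool_pos"],o["eef_rot"],o["joint_positions"])
E
```

```text
1.75 [ 0.47908733 -0.18097486  0.24466028] [-1.79923489e+02 -5.85113584e-03 -1.29901493e-01] [-3.32498145e+01  2.16204177e+01  9.81380504e+01  7.74689181e-02
  6.02784593e+01  5.68416535e+01]
```

View pics/w1.png

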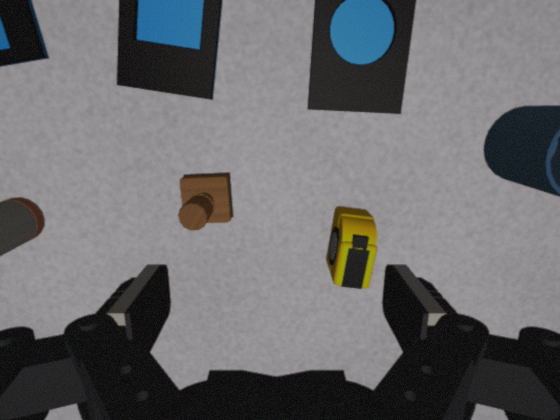

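Call:
move_arm(
  targets=[
    [[0,0,0,0.015,0.361,0.055,0.085],[0,0,0,0.015,0.361,0.055,0.085],[0,0,0,0.015,0.361,0.055,0.085],[0,0,0,0.015,0.361,0.055,0.085],[0,0,0,0.015,0.361,0.055,0.085],[0,0,0,0.015,0.361,0.055,0.085],[0,0,0,0.015,0.361,0.055,0.085],[0,0,0,0.015,0.361,0.055,0.085],[0,0,0,0.015,0.361,0.055,0.085],[0,0,0,0.015,0.361,0.055,0.085]],
  ],
)

```text
clock: 3.0
tool_pos: [0.4942, 0.1786, 0.2994]
eef_rot: [-179.9, 0.0, -0.3]
wrist_force: [0.4, -0.3, -0.1]
gripper_width: 0.085
```

```bash
python3 - <<'E'
from h import *
im,K,T=snap("wrist","w2")
o=r.get_obs(); print(o["clock"],o["tool_pos"],o["eef_rot"],o["joint_positions"])
for f in("w1","w2"):
  im,K,T=load(f)
  for n,z in dict(blue=.006,red=.04,yellow=.06,brown=.024).items():
    for c in blobs(masks(im)[n],150): 
        print(f,n,c[:,0].mean(0).round(),rect(c,K,T,z))
E
```

```text
3.05 [0.49422196 0.17881547 0.29949217] [-1.79933269e+02  2.07212984e-02 -2.52346804e-01] [7.66029491e+00 1.88612069e+01 9.24110957e+01 7.39831610e-02
 6.87390512e+01 9.78858195e+01]
w1 blue [362.  29.] [615.6, -259.8, 58.7, 53.4, 89.9]
w1 blue [171.  21.] [626.4, -82.2, 58.9, 41.4, 81.5]
w1 yellow [354. 247.] [422.3, -253.2, 79.9, 40.0, 0.5]
w1 brown [ 29. 214.] [443.6, 69.5, 45.1, 25.2, 21.4]
w1 brown [205. 200.] [457.4, -108.3, 56.3, 53.4, 1.6]
w2 blue [205.  55.] [616.5, 256.0, 77.8, 47.3, -9.0]
w2 blue [522.  36.] [635.4, -84.6, 58.6, 57.1, -8.5]
w2 blue [358.  35.] [637.0, 90.3, 74.2, 35.2, 8.8]
w2 red [188. 227.] [430.6, 279.9, 115.9, 26.2, -14.8]
w2 brown [351. 226.] [428.9, 91.4, 30.1, 23.6, 89.8]
w2 brown [527. 201.] [459.9, -113.3, 84.8, 52.6, 84.1]
```

View pics/w2.png

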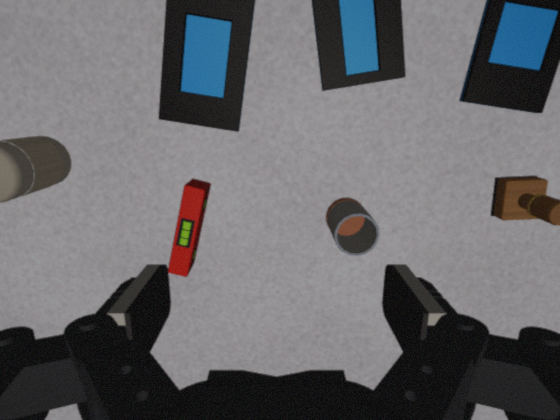

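```bash
python3 - <<'E'
from h import *
a=load("w2")[0]; b=load("w1")[0]
t=np.hstack([cv2.resize(x,(400,500),interpolation=cv2.INTER_CUBIC) for x in (a[175:295,150:246],b[200:300,310:390])])
cv2.imwrite("pics/z1.png",t)
t=np.hstack([cv2.resize(x,(400,400),interpolation=cv2.INTER_CUBIC) for x in (a[190:270,310:390],b[165:245,170:250])])
cv2.imwrite("pics/z2.png",t)
E
```

```text
(no output)
```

View pics/z1.png

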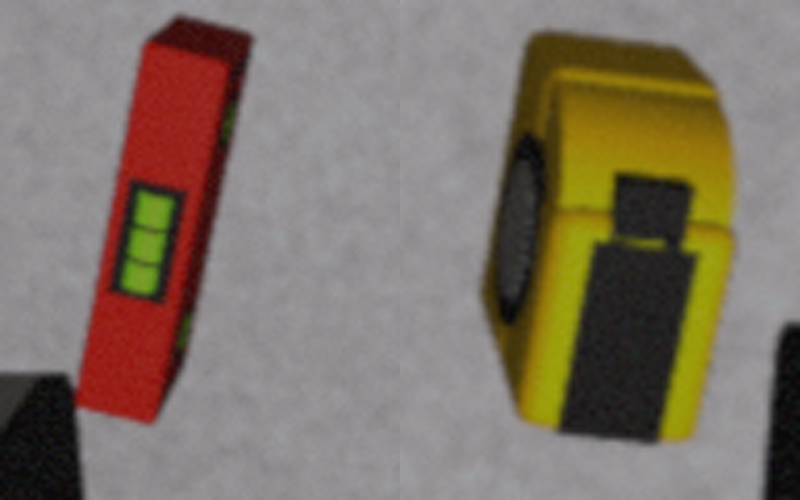

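View pics/z2.png

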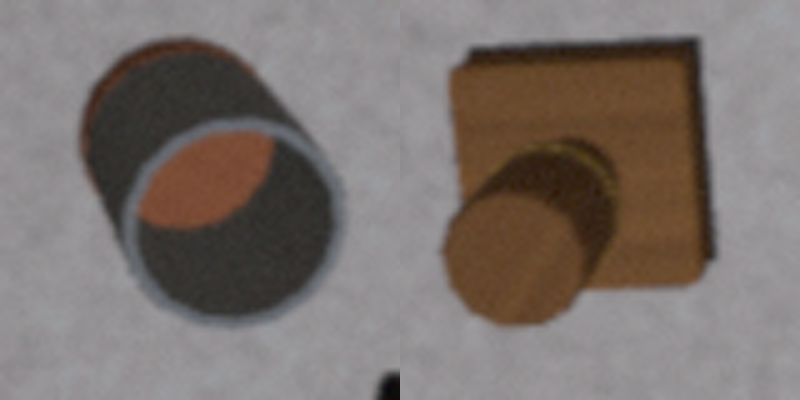

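```bash
python3 - <<'E'
from h import *
np.set_printoptions(precision=1,suppress=True)
_,K2,T2=load("w2");_,K1,T1=load("w1")
P=lambda pts,s,o:np.array(pts)/s+np.array(o)-.4
w=ray(P([(145,40),(229,58),(155,422),(78,403)],4.167,(150,175)),K2,T2,.04)*1e3
print("level",w,w.mean(0)); d=w[0]-w[3]; print(np.degrees(np.arctan2(d[1],d[0])),np.linalg.norm(d)); d=w[1]-w[2]; print(np.degrees(np.arctan2(d[1],d[0])),np.linalg.norm(d))
w=ray(P([(120,418),(293,440),(335,230),(148,205)],5,(310,200)),K1,T1,.06)*1e3
print("tape",w); d=w[2]-w[1]; print(np.degrees(np.arctan2(d[1],d[0]))); d=w[3]-w[0]; print(np.degrees(np.arctan2(d[1],d[0])));d=w[0]-w[1]; print(np.degrees(np.arctan2(d[1],d[0])),np.linalg.norm(d))
print("cup",ray(P([(236,222),(126,222),(344,222),(236,118),(236,326)],5,(310,190)),K2,T2,.07)*1e3)
print("stamp handle",ray(P([(113,258)],5,(170,165)),K1,T1,.08)*1e3)
w=ray(P([(50,68),(290,55),(305,283)],5,(170,165)),K1,T1,.024)*1e3
print(w,(w[0]+w[2])/2);d=w[0]-w[1]; print(np.degrees(np.arctan2(d[1],d[0])),np.linalg.norm(d));d=w[1]-w[2]; print(np.degrees(np.arctan2(d[1],d[0])),np.linalg.norm(d))
E
```

```text
level [[482.7 279.9]
 [477.8 258. ]
 [372.6 285. ]
 [378.5 306.3]] [427.9 282.3]
-14.250446939927073 107.49024431334227
-14.390332833804385 108.60798273269849
tape [[ 386.5 -235.2]
 [ 381.8 -268.6]
 [ 424.9 -273.5]
 [ 429.9 -238.6]]
-6.485950954091151
-4.462928814875599
81.99421700030409 33.69224158334614
cup [[435.   94.8]
 [435.1 117.9]
 [434.9  72.1]
 [457.8  96.1]
 [411.5  93.5]]
stamp handle [[ 459.7 -109.3]]
[[ 481.7  -85.7]
 [ 484.2 -132.9]
 [ 437.3 -134.2]] [ 459.5 -110. ]
93.04219182757555 47.28528810461969
1.5414346585291347 46.87935824113359
```

Call:
move_arm(
  targets=[
    [[0,0,-0.247,-0.067,0.102,-0.1,0.085],[0,0,-0.247,-0.067,0.102,-0.19,0.085],[0,0,-0.247,-0.067,0.102,-0.19,0.085],[0,0,-0.247,-0.067,0.102,-0.19,0.085],[0,0,-0.247,-0.067,0.102,-0.19,0.085],[0,0,-0.247,-0.067,0.102,-0.19,0.085]],
  ],
)

```text
clock: 3.8
tool_pos: [0.4289, 0.2806, 0.1106]
eef_rot: [-179.9, -0.1, -14.4]
wrist_force: [1.1, -0.7, -0.5]
gripper_width: 0.0851
```

```bash
python3 - <<'E'
from h import *
im,K,T=snap("wrist","w3")
o=r.get_obs(); print(o["clock"],o["tool_pos"],o["eef_rot"])
for c in blobs(masks(im)["red"],150): print(rect(c,K,T,.04))
E
```

```text
3.85 [0.42931333 0.28068459 0.11115887] [-1.79809439e+02 -1.76290815e-01 -1.44577111e+01]
[428.3, 283.0, 109.4, 22.8, -14.7]
```

View pics/w3.png

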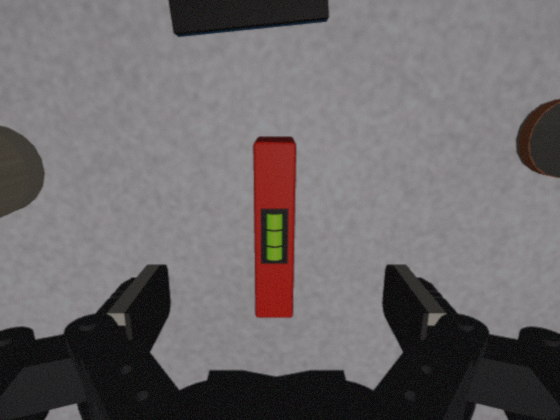

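Call:
move_arm(
  targets=[
    [[0,0,0,-0.001,0.001,-0.04,0.085],[0,0,0,-0.001,0.001,-0.085,0.085],[0,0,0,-0.001,0.001,-0.085,0.085],[0,0,0,-0.001,0.001,-0.085,0.085],[0,0,0,-0.001,0.001,-0.085,0.02],[0,0,0,-0.001,0.001,-0.085,0.01],[0,0,0,-0.001,0.001,-0.085,0.01],[0,0,0,-0.001,0.001,-0.085,0.01],[0,0,0,-0.001,0.001,-0.085,0.01],[0,0,0,-0.001,0.001,-0.085,0.01],[0,0,0,-0.001,0.001,-0.085,0.01]],
  ],
  newtons=40,
)

```text
clock: 5.22
tool_pos: [0.4286, 0.2819, 0.0269]
eef_rot: [-179.8, -0.2, -14.5]
wrist_force: [-0.5, -1.0, 6.5]
gripper_width: 0.0235
```

Call:
move_arm(
  targets=[
    [[0,0,0,0,0,0.05,0.01],[0,0,0.1,0.03,-0.024,0.1,0.01],[0,0,0.407,0.2334,-0.19,0.1,0.01],[0,0,0.407,0.2334,-0.19,0.1,0.01],[0,0,0.407,0.2334,-0.19,0.1,0.01],[0,0,0.407,0.2334,-0.19,0.1,0.01],[0,0,0.407,0.2334,-0.19,0.07,0.01],[0,0,0.407,0.2334,-0.19,0.05,0.01],[0,0,0.407,0.2334,-0.19,0.05,0.01],[0,0,0.407,0.2334,-0.19,0.05,0.01],[0,0,0.407,0.2334,-0.19,0.05,0.01]],
  ],
)

```text
clock: 6.6
tool_pos: [0.6621, 0.0928, 0.0781]
eef_rot: [-179.8, -0.3, 8.9]
wrist_force: [-0.6, 0.4, -0.3]
gripper_width: 0.0234
```

```bash
python3 - <<'E'
from h import *
im,K,T=snap("wrist","w4")
o=r.get_obs(); print(o["clock"],o["tool_pos"],o["eef_rot"],o["wrist_force"])
tz=o["tool_pos"][2]
for c in blobs(masks(im)["red"],150): print(rect(c,K,T,tz-.027+.04))
for c in blobs(masks(im)["blue"],150): print(rect(c,K,T,.006))
E
```

```text
6.65 [0.66223521 0.0926893  0.07813482] [-179.79636688   -0.32509849    8.93441432] [ 0.71762648 -0.2447903  -1.11734652]
[675.6, 95.1, 84.5, 23.7, 8.8]
[635.2, -82.0, 59.2, 49.8, -8.3]
[614.3, 246.2, 75.6, 25.0, -8.7]
[711.5, 102.0, 36.1, 17.9, -81.0]
```

View pics/w4.png

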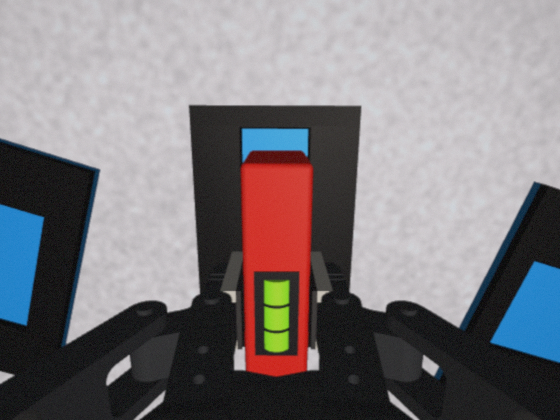

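```bash
python3 - <<'E'
from h import *
im,K,T=load("w4"); a=np.radians(8.9); u=np.array([np.cos(a),np.sin(a)]);v=np.array([-u[1],u[0]]);c=np.array([.6622,.0927])
f=lambda p,z:[((q-c)@u*1e3,(q-c)@v*1e3) for q in ray(p,K,T,z)]
print("blue floor end",f([(242,128),(308,128)],.006)); print("foam end",f([(190,106),(360,106)],.012))
print("level top end",f([(242,163),(311,163)],.091))
print("level bottom end?",f([(249,152),(304,152)],.051))
E
```

```text
blue floor end [(np.float64(59.12767708505915), np.float64(19.201497536477337)), (np.float64(59.18268016595005), np.float64(-16.63201365440364))]
foam end [(np.float64(70.54325616715116), np.float64(45.354599148260505)), (np.float64(70.66064360308067), np.float64(-42.788507164200354))]
level top end [(np.float64(52.36920116758373), np.float64(11.310414227785827)), (np.float64(52.41057616530526), np.float64(-10.794765865108166))]
level bottom end? [(np.float64(51.31007094679229), np.float64(12.124758177647028)), (np.float64(51.35161611814274), np.float64(-11.426388533005603))]
```

Call:
move_arm(
  targets=[
    [[0,0,0,0,0.001,-0.02,0.01],[0,0,0,0,0.001,-0.035,0.01],[0,0,0,0,0.001,-0.04,0.01],[0,0,0,0,0.001,-0.042,0.01],[0,0,0,0,0.001,-0.044,0.01],[0,0,0,0,0.001,-0.045,0.01],[0,0,0,0,0.001,-0.045,0.01]],
  ],
)

```text
clock: 7.52
tool_pos: [0.6624, 0.0937, 0.0334]
eef_rot: [-179.8, -0.4, 8.9]
wrist_force: [-0.8, 0.2, -1.7]
gripper_width: 0.0234
```

Call:
move_arm(
  targets=[
    [[0,0,0,0,0,-0.0005,0.01],[0,0,0,0,0,-0.001,0.01],[0,0,0,0,0,-0.001,0.01]],
  ],
)

```text
clock: 7.9
tool_pos: [0.6627, 0.0937, 0.033]
eef_rot: [-179.8, -0.4, 8.9]
wrist_force: [-0.6, 0.1, 2.0]
gripper_width: 0.0236
```

Call:
move_arm(
  targets=[
    [[0,0,0,0,0,-0.0005,0.03],[0,0,0,0,0,-0.0005,0.04],[0,0,0,0,0,0,0.06],[0,0,0,0,0,0.01,0.07],[0,0,0,0,0,0.06,0.085],[0,0,0,-0.01,0,0.12,0.085],[0,0,-0.155,-0.227,0,0.15,0.085],[0,0,-0.155,-0.227,0,0.15,0.085],[0,0,-0.155,-0.227,0,0.12,0.085],[0,0,-0.155,-0.227,0,0.12,0.085],[0,0,-0.155,-0.227,0,0.12,0.085],[0,0,-0.155,-0.227,0,0.12,0.085]],
  ],
)

```text
clock: 9.4
tool_pos: [0.4382, 0.0935, 0.1538]
eef_rot: [-179.8, -0.6, 0.0]
wrist_force: [1.4, -0.5, 0.6]
gripper_width: 0.0853
```

```bash
python3 - <<'E'
from h import *
im,K,T=snap("wrist","w5")
o=r.get_obs(); print(o["clock"],o["tool_pos"],o["eef_rot"],o["wrist_force"])
im,K,T=snap("top","top5"); cv2.imwrite("pics/top5z.png",cv2.resize(im[140:280,110:460],None,fx=2.2,fy=2.2,interpolation=cv2.INTER_CUBIC))
E
```

```text
9.45 [0.4384644  0.09345368 0.15369062] [-1.79820691e+02 -6.35402894e-01  3.97960549e-02] [-0.1544986   1.06404608 -0.21426167]
```

View pics/w5.png

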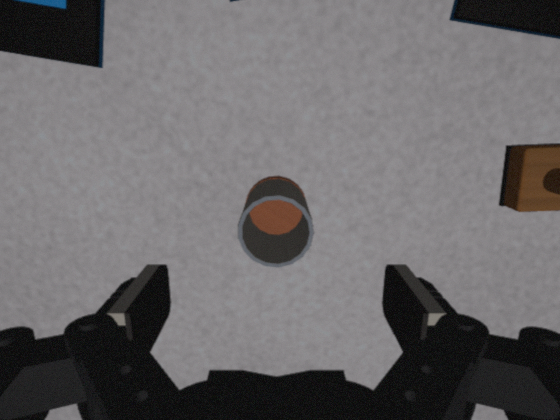

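View pics/top5z.png

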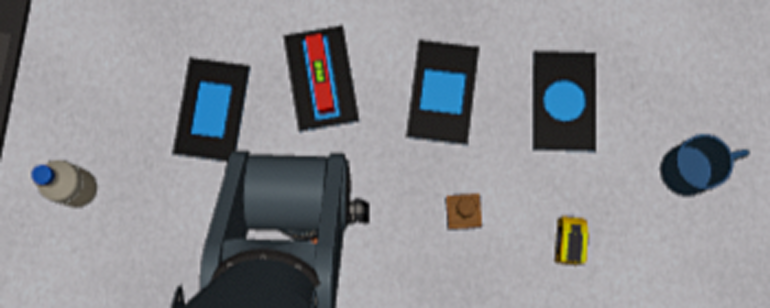

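```bash
python3 - <<'E'
from h import *
im,K,T=load("w5")
print(ray([(276,231),(239,231),(313,231),(276,196),(276,267)],K,T,.07)*1e3)
E
```

```text
[[434.7047271   94.25667877]
 [434.64581105 117.21778075]
 [434.76360321  71.31114171]
 [456.98702665  94.28938128]
 [410.52161844  94.22118654]]
```

Call:
move_arm(
  targets=[
    [[-0.003,0.011,0,-0.003,0.001,-0.05,0.085],[-0.003,0.011,0,-0.003,0.001,-0.09,0.085],[-0.003,0.011,0,-0.003,0.001,-0.114,0.085],[-0.003,0.011,0,-0.003,0.001,-0.114,0.085],[-0.003,0.011,0,-0.003,0.001,-0.114,0.085],[-0.003,0.011,0,-0.003,0.001,-0.114,0.06],[-0.003,0.011,0,-0.003,0.001,-0.114,0.035],[-0.003,0.011,0,-0.003,0.001,-0.114,0.035],[-0.003,0.011,0,-0.003,0.001,-0.114,0.035],[-0.003,0.011,0,-0.003,0.001,-0.114,0.035]],
  ],
  newtons=35,
)

```text
clock: 10.75
tool_pos: [0.4359, 0.0945, 0.0405]
eef_rot: [-180.0, -0.1, 0.1]
wrist_force: [0.1, -0.2, 4.5]
gripper_width: 0.0468
```

Call:
move_arm(
  targets=[
    [[0,0,0,0,0,0.05,0.035],[0,0,0,0.01,-0.02,0.11,0.035],[0,0,0,0.181,-0.3555,0.11,0.035],[0,0,0,0.181,-0.3555,0.11,0.035],[0,0,0,0.181,-0.3555,0.11,0.035],[0,0,0,0.181,-0.3555,0.11,0.035],[0,0,0,0.181,-0.3555,0.11,0.035],[0,0,0,0.181,-0.3555,0.11,0.035],[0,0,0,0.181,-0.3555,0.08,0.035],[0,0,0,0.181,-0.3555,0.06,0.035],[0,0,0,0.181,-0.3555,0.06,0.035],[0,0,0,0.181,-0.3555,0.06,0.035]],
  ],
)

```text
clock: 12.25
tool_pos: [0.617, -0.2601, 0.1011]
eef_rot: [180.0, -0.1, 0.1]
wrist_force: [-0.1, 0.4, -0.3]
gripper_width: 0.0466
```

```bash
python3 - <<'E'
from h import *
im,K,T=snap("wrist","w6")
o=r.get_obs(); print(o["clock"],o["tool_pos"],o["eef_rot"],o["wrist_force"])
E
```

```text
12.3 [ 0.61741071 -0.26041515  0.10161445] [ 1.79958673e+02 -1.65719152e-01  1.20551522e-01] [ 0.30741563 -0.78953792 -1.37254129]
```

View pics/w6.png

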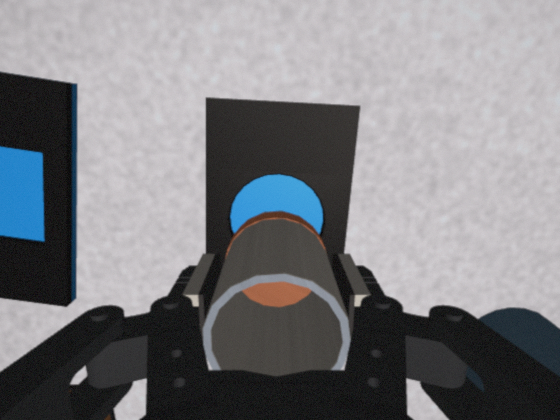

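```bash
python3 - <<'E'
from h import *
im,K,T=load("w6")
print(ray([(276,174),(230,215),(323,215)],K,T,.006)*1e3); print("foam",ray([(206,98),(360,107)],K,T,.012)*1e3); print("cup bottom edge",ray([(277,211)],K,T,.061)*1e3)
c=max(blobs(masks(im)["blue"][:,200:350],300),key=len); c=c+np.array([200,0]); w=ray(c[:,0],K,T,.006)*1e3
w=w[w[:,0]>w[:,0].max()-25]; A=np.c_[2*w,np.ones(len(w))]; s=np.linalg.lstsq(A,(w**2).sum(1),rcond=None)[0]; print("circ",s[:2],np.sqrt(s[2]+s[0]**2+s[1]**2))
E
```

```text
[[ 646.5326307  -259.56094758]
 [ 619.68157311 -229.93995804]
 [ 619.84499638 -289.97104916]]
foam [[ 691.77280639 -219.12581694]
 [ 687.02323479 -308.14202923]]
cup bottom edge [[ 638.25445109 -260.0757814 ]]
circ [ 628.48419376 -259.765568  ] 20.81685713466732
```

Call:
move_arm(
  targets=[
    [[0,0,0,0.0015,0,-0.025,0.035],[0,0,0,0.0015,0,-0.045,0.035],[0,0,0,0.0015,0,-0.051,0.035],[0,0,0,0.0015,0,-0.053,0.035],[0,0,0,0.0015,0,-0.0545,0.035],[0,0,0,0.0015,0,-0.0555,0.035],[0,0,0,0.0015,0,-0.0555,0.035]],
  ],
)

```text
clock: 13.18
tool_pos: [0.6193, -0.2608, 0.0467]
eef_rot: [179.9, -0.2, 0.1]
wrist_force: [-0.9, 0.3, -0.0]
gripper_width: 0.0465
```

Call:
move_arm(
  targets=[
    [[0,0,0,0,0,-0.0005,0.035],[0,0,0,0,0,-0.001,0.035],[0,0,0,0,0,-0.001,0.035]],
  ],
)

```text
clock: 13.55
tool_pos: [0.6194, -0.2608, 0.0466]
eef_rot: [179.9, -0.2, 0.1]
wrist_force: [-1.7, 0.3, 5.5]
gripper_width: 0.0466
```

Call:
move_arm(
  targets=[
    [[0,0,0,0,0,0,0.055],[0,0,0,0,0,0,0.07],[0,0,0,0,0,0,0.085],[0,0,0,0,0,0.06,0.085],[0,0,0,0,0,0.12,0.085],[0,0,-0.112,-0.203,0.006,0.13,0.085],[0,0,-0.112,-0.203,0.006,0.13,0.085],[0,0,-0.112,-0.203,0.006,0.13,0.085],[0,0,-0.112,-0.203,0.006,0.103,0.085],[0,0,-0.112,-0.203,0.006,0.103,0.085],[0,0,-0.112,-0.203,0.006,0.103,0.085]],
  ],
)

```text
clock: 14.92
tool_pos: [0.4178, -0.2557, 0.1501]
eef_rot: [179.8, -0.3, -6.3]
wrist_force: [0.2, -0.3, 0.1]
gripper_width: 0.0852
```

```bash
python3 - <<'E'
from h import *
im,K,T=snap("wrist","w7")
o=r.get_obs(); print(o["clock"],o["tool_pos"],o["eef_rot"],o["wrist_force"])
im,K,T=snap("top","top7"); cv2.imwrite("pics/top7z.png",cv2.resize(im[140:280,110:460],None,fx=2.2,fy=2.2,interpolation=cv2.INTER_CUBIC))
E
```

```text
14.975 [ 0.41813353 -0.25574     0.15027214] [179.81701108  -0.37527592  -6.2639671 ] [ 0.32617993 -0.53224544  0.76384058]
```

View pics/w7.png

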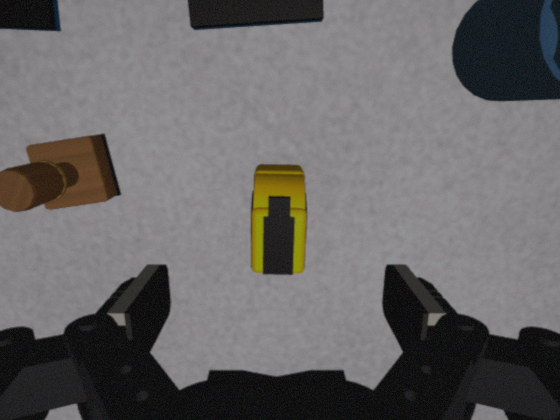

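View pics/top7z.png

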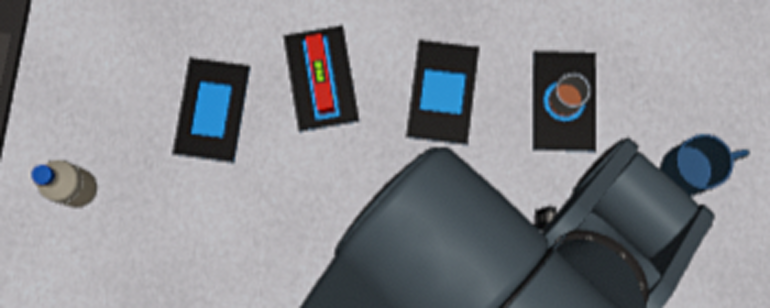

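```bash
python3 - <<'E'
from h import *
im,K,T=load("w7"); a=np.radians(-6.3); u=np.array([np.cos(a),np.sin(a)]);v=np.array([-u[1],u[0]]);c=np.array([.4181,-.2557])
f=lambda p,z:[((q-c)@u*1e3,(q-c)@v*1e3) for q in ray(p,K,T,z)]
print(f([(252,273),(305,273)],.058),f([(259,165),(300,165)],.034),f([(259,165)],.0))
E
```

```text
[(np.float64(-36.56181149971288), np.float64(16.32976142902772)), (np.float64(-36.58085138972782), np.float64(-18.986338680468982))] [(np.float64(32.09134468939431), np.float64(11.893735215711613)), (np.float64(32.10105980485486), np.float64(-16.002959913953873))] [(np.float64(27.005307918031466), np.float64(13.413341595360134))]
```

Call:
move_arm(
  targets=[
    [[0.003,0.006,0,-0.001,-0.001,-0.05,0.085],[0.003,0.006,0,-0.001,-0.001,-0.095,0.085],[0.003,0.006,0,-0.001,-0.001,-0.115,0.085],[0.003,0.006,0,-0.001,-0.001,-0.115,0.085],[0.003,0.006,0,-0.001,-0.001,-0.115,0.085],[0.003,0.006,0,-0.001,-0.001,-0.115,0.05],[0.003,0.006,0,-0.001,-0.001,-0.115,0.022],[0.003,0.006,0,-0.001,-0.001,-0.115,0.022],[0.003,0.006,0,-0.001,-0.001,-0.115,0.022],[0.003,0.006,0,-0.001,-0.001,-0.115,0.022],[0.003,0.006,0,-0.001,-0.001,-0.115,0.022]],
  ],
  newtons=45,
)

```text
clock: 16.4
tool_pos: [0.4175, -0.2569, 0.0361]
eef_rot: [179.9, -0.1, -6.3]
wrist_force: [-0.4, 0.6, 6.0]
gripper_width: 0.0356
```

Call:
move_arm(
  targets=[
    [[0,0,0,0,0,0.06,0.022],[0,0,0,0,0,0.12,0.022],[0,0,-0.05,0.1995,0.512,0.14,0.022],[0,0,-0.05,0.1995,0.512,0.14,0.022],[0,0,-0.05,0.1995,0.512,0.14,0.022],[0,0,-0.05,0.1995,0.512,0.14,0.022],[0,0,-0.05,0.1995,0.512,0.14,0.022],[0,0,-0.05,0.1995,0.512,0.14,0.022],[0,0,-0.05,0.1995,0.512,0.14,0.022],[0,0,-0.05,0.1995,0.512,0.14,0.022],[0,0,-0.05,0.1995,0.512,0.14,0.022],[0,0,-0.05,0.1995,0.512,0.14,0.022],[0,0,-0.05,0.1995,0.512,0.1,0.022],[0,0,-0.05,0.1995,0.512,0.064,0.022],[0,0,-0.05,0.1995,0.512,0.064,0.022],[0,0,-0.05,0.1995,0.512,0.064,0.022]],
  ],
)

```text
clock: 18.4
tool_pos: [0.6174, 0.2545, 0.1009]
eef_rot: [179.9, -0.1, -9.2]
wrist_force: [-0.2, -0.5, -0.4]
gripper_width: 0.0357
```

```bash
python3 - <<'E'
from h import *
im,K,T=snap("wrist","w8")
o=r.get_obs(); print(o["clock"],o["tool_pos"],o["eef_rot"],o["wrist_force"])
E
```

```text
18.45 [0.61807697 0.25475387 0.10170831] [179.95793267  -0.22444915  -9.15949854] [-0.33464134  0.23041233 -1.54867208]
```

View pics/w8.png

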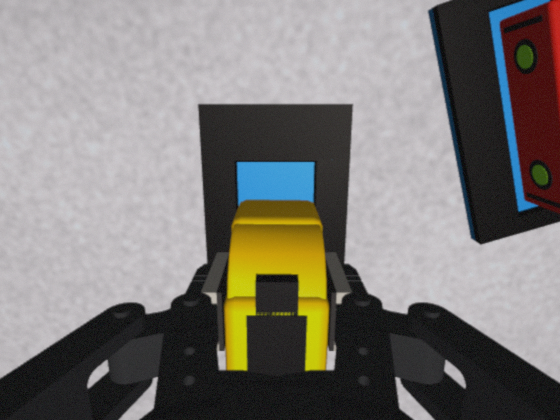

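```bash
python3 - <<'E'
from h import *
im,K,T=load("w8"); a=np.radians(-9.16); u=np.array([np.cos(a),np.sin(a)]);v=np.array([-u[1],u[0]]);c=np.array([.6181,.2548])
f=lambda p,z:[((q-c)@u*1e3,(q-c)@v*1e3) for q in ray(p,K,T,z)]
print("blue",f([(237,161),(314,161)],.006),"foam",f([(199,104),(352,104)],.012)); print("tape",f([(236,201),(318,201)],.066),f([(232,226),(322,226)],.1))
E
```

```text
blue [(np.float64(37.010212245060615), np.float64(24.355084751440412)), (np.float64(37.02557245011589), np.float64(-23.310112464768263))] foam [(np.float64(70.84484876623605), np.float64(44.72467162859947)), (np.float64(70.89097597000509), np.float64(-43.69205501887103))]
tape [(np.float64(26.88429410126478), np.float64(18.92263713077985)), (np.float64(26.890863989610533), np.float64(-19.297693100064556))] [(np.float64(25.92979775811849), np.float64(16.857040409956838)), (np.float64(25.932272629184514), np.float64(-16.973242401824283))]
```

Call:
move_arm(
  targets=[
    [[0,0.004,0,0.0035,0,-0.03,0.022],[0,0.004,0,0.0035,0,-0.05,0.022],[0,0.004,0,0.0035,0,-0.056,0.022],[0,0.004,0,0.0035,0,-0.058,0.022],[0,0.004,0,0.0035,0,-0.059,0.022],[0,0.004,0,0.0035,0,-0.06,0.022],[0,0.004,0,0.0035,0,-0.06,0.022]],
  ],
)

```text
clock: 19.32
tool_pos: [0.6219, 0.2548, 0.0421]
eef_rot: [179.9, -0.0, -9.2]
wrist_force: [-0.4, 0.2, -0.8]
gripper_width: 0.0354
```

Call:
move_arm(
  targets=[
    [[0,0,0,0,0,-0.0005,0.022],[0,0,0,0,0,-0.001,0.022],[0,0,0,0,0,-0.001,0.022]],
  ],
)

```text
clock: 19.7
tool_pos: [0.6218, 0.2549, 0.0421]
eef_rot: [179.9, -0.0, -9.2]
wrist_force: [-1.7, -1.0, 5.8]
gripper_width: 0.0352
```

Call:
move_arm(
  targets=[
    [[0,0,0,0,0,0,0.045],[0,0,0,0,0,0,0.06],[0,0,0,0,0,0,0.085],[0,0,0,0,0,0.06,0.085],[0,0,0,0,0,0.12,0.085],[0,0,0.195,-0.162,-0.365,0.13,0.085],[0,0,0.195,-0.162,-0.365,0.13,0.085],[0,0,0.195,-0.162,-0.365,0.13,0.085],[0,0,0.195,-0.162,-0.365,0.13,0.085],[0,0,0.195,-0.162,-0.365,0.13,0.085],[0,0,0.195,-0.162,-0.365,0.13,0.085],[0,0,0.195,-0.162,-0.365,0.118,0.085],[0,0,0.195,-0.162,-0.365,0.118,0.085],[0,0,0.195,-0.162,-0.365,0.118,0.085]],
  ],
)

```text
clock: 21.45
tool_pos: [0.4602, -0.1097, 0.1602]
eef_rot: [179.9, -0.1, 2.0]
wrist_force: [0.1, 0.7, -0.7]
gripper_width: 0.0849
```

```bash
python3 - <<'E'
from h import *
im,K,T=snap("wrist","w9")
o=r.get_obs(); print(o["clock"],o["tool_pos"],o["eef_rot"],o["wrist_force"])
im,K,T=snap("side","side9"); cv2.imwrite("pics/side9z.png",cv2.resize(im[90:350,180:360],None,fx=2.3,fy=2.3,interpolation=cv2.INTER_CUBIC))
E
```

```text
21.5 [ 0.46035024 -0.10939561  0.16031468] [ 1.79937732e+02 -8.41961409e-02  2.08146968e+00] [ 0.50066736 -0.91618381 -0.05810947]
```

View pics/w9.png

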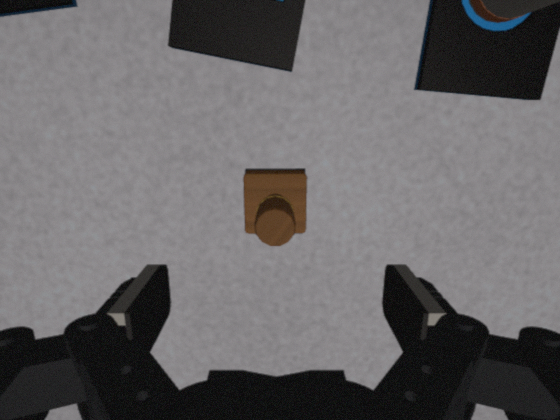

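View pics/side9z.png

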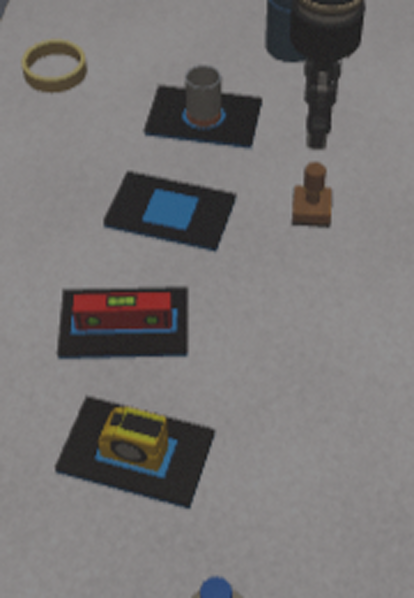

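```bash
python3 - <<'E'
from h import *
im,K,T=load("side9"); cv2.imwrite("pics/side9y.png",cv2.resize(im[255:315,195:280],None,fx=8,fy=8,interpolation=cv2.INTER_CUBIC))
E
```

View pics/side9y.png

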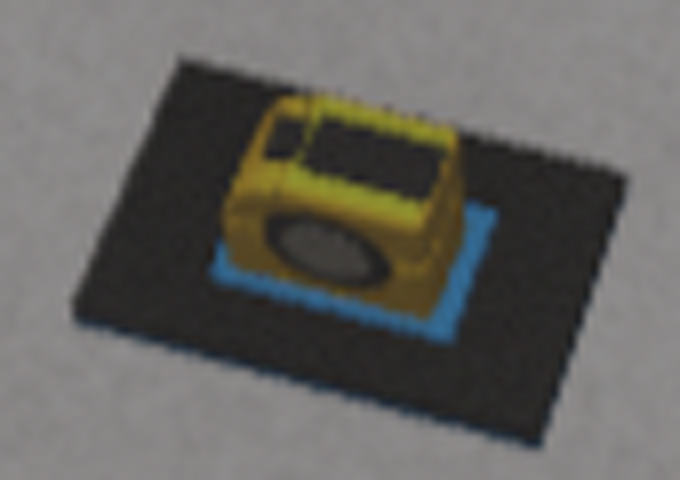

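```bash
python3 - <<'E'
from h import *
im,K,T=load("w9")
print(ray([(275,226),(275,245),(275,206)],K,T,.08)*1e3, ray([(244,234),(307,234),(244,174),(306,174)],K,T,.024)*1e3)
E
```

```text
[[ 460.35948563 -108.73693301]
 [ 448.02962172 -109.16999779]
 [ 472.94802155 -108.29478284]] [[ 434.299059    -85.47290839]
 [ 436.03820773 -134.33331268]
 [ 481.40953203  -84.90486678]
 [ 483.05096737 -130.81844718]]
```

Call:
move_arm(
  targets=[
    [[0,0.001,0,0.0005,0,-0.05,0.085],[0,0.001,0,0.0005,0,-0.09,0.085],[0,0.001,0,0.0005,0,-0.103,0.085],[0,0.001,0,0.0005,0,-0.103,0.085],[0,0.001,0,0.0005,0,-0.103,0.085],[0,0.001,0,0.0005,0,-0.103,0.04],[0,0.001,0,0.0005,0,-0.103,0.015],[0,0.001,0,0.0005,0,-0.103,0.015],[0,0.001,0,0.0005,0,-0.103,0.015],[0,0.001,0,0.0005,0,-0.103,0.015],[0,0.001,0,0.0005,0,-0.103,0.015],[0,0.001,0,0.0005,0,-0.103,0.015]],
  ],
  newtons=40,
)

```text
clock: 23.05
tool_pos: [0.4611, -0.1093, 0.0577]
eef_rot: [179.9, -0.1, 2.1]
wrist_force: [-1.1, 0.4, 6.1]
gripper_width: 0.0249
```

Call:
move_arm(
  targets=[
    [[0,0,0,0,0,0.05,0.015],[0,0,0,0.01,0,0.09,0.015],[0,0,-0.187,0.175,0.0245,0.09,0.015],[0,0,-0.187,0.175,0.0245,0.09,0.015],[0,0,-0.187,0.175,0.0245,0.09,0.015],[0,0,-0.187,0.175,0.0245,0.06,0.015],[0,0,-0.187,0.175,0.0245,0.056,0.015],[0,0,-0.187,0.175,0.0245,0.056,0.015],[0,0,-0.187,0.175,0.0245,0.056,0.015]],
  ],
)

```text
clock: 24.18
tool_pos: [0.6361, -0.0852, 0.1146]
eef_rot: [179.9, -0.1, -8.6]
wrist_force: [0.7, -0.5, -0.9]
gripper_width: 0.0249
```

```bash
python3 - <<'E'
from h import *
im,K,T=snap("wrist","w10")
o=r.get_obs(); print(o["clock"],o["tool_pos"],o["eef_rot"],o["wrist_force"])
E
```

```text
24.225 [ 0.63628077 -0.08520501  0.11477623] [ 1.79900646e+02 -1.47859934e-01 -8.62480595e+00] [ 0.27487631  0.06724053 -1.85180948]
```

View pics/w10.png

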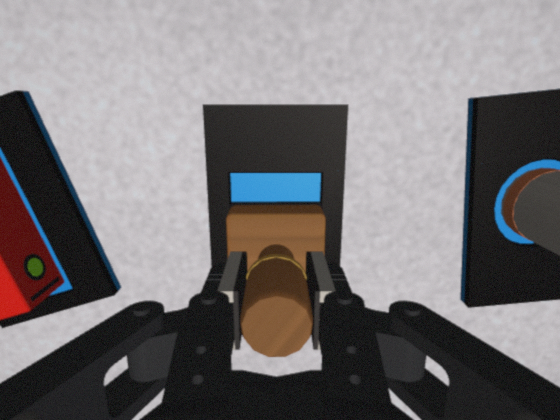

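```bash
python3 - <<'E'
from h import *
im,K,T=load("w10"); a=np.radians(-8.62); u=np.array([np.cos(a),np.sin(a)]);v=np.array([-u[1],u[0]]);c=np.array([.6363,-.0852])
f=lambda p,z:[((q-c)@u*1e3,(q-c)@v*1e3) for q in ray(p,K,T,z)]
print("blue",f([(230,172),(322,172)],.006),"foam",f([(203,105),(348,105)],.012)); print("stamp",f([(231,205),(322,205)],.057),f([(226,215),(324,215)],.081))
E
```

```text
blue [(np.float64(28.20049039588158), np.float64(31.03028811774976)), (np.float64(28.214716641516564), np.float64(-29.92083446274984))] foam [(np.float64(70.82943612052273), np.float64(45.45898400806809)), (np.float64(70.87495371082238), np.float64(-43.693221086582))]
stamp [(np.float64(19.29025431125405), np.float64(24.596470250968608)), (np.float64(19.294443578092896), np.float64(-23.883772061527722))] [(np.float64(20.910266009827318), np.float64(24.025032411064316)), (np.float64(20.91211578941349), np.float64(-21.776852101897738))]
```

Call:
move_arm(
  targets=[
    [[0,0,0,0.002,0,-0.025,0.015],[0,0,0,0.002,0,-0.042,0.015],[0,0,0,0.002,0,-0.048,0.015],[0,0,0,0.002,0,-0.05,0.015],[0,0,0,0.002,0,-0.0515,0.015],[0,0,0,0.002,0,-0.052,0.015],[0,0,0,0.002,0,-0.052,0.015]],
  ],
)

```text
clock: 25.1
tool_pos: [0.6388, -0.0853, 0.0638]
eef_rot: [179.9, -0.2, -8.6]
wrist_force: [-0.5, 0.4, 3.8]
gripper_width: 0.0252
```

Contact felt; release and back off, then look over everything.

Call:
move_arm(
  targets=[
    [[0,0,0,0,0,0,0.035],[0,0,0,0,0,0,0.05],[0,0,0,0,0,0,0.085],[0,0,0,0,0,0.06,0.085],[0,0,0,0,0,0.12,0.085],[0,0,0.15,-0.05,0.085,0.28,0.085],[0,0,0.15,-0.05,0.085,0.28,0.085],[0,0,0.15,-0.05,0.085,0.28,0.085],[0,0,0.15,-0.05,0.085,0.28,0.085],[0,0,0.15,-0.05,0.085,0.28,0.085]],
  ],
)

```text
clock: 26.35
tool_pos: [0.5884, -0.0002, 0.3435]
eef_rot: [179.9, -0.2, 0.0]
wrist_force: [-0.2, 0.6, -0.4]
gripper_width: 0.085
```

```bash
python3 - <<'E'
from h import *
im,K,T=snap("wrist","w11")
o=r.get_obs(); print(o["clock"],o["tool_pos"],o["eef_rot"],o["wrist_force"])
im,K,T=snap("side","side11"); cv2.imwrite("pics/side11z.png",cv2.resize(im[80:380,180:360],None,fx=2,fy=2,interpolation=cv2.INTER_CUBIC))
E
```

```text
26.4 [ 5.88228893e-01 -5.59138202e-04  3.42425901e-01] [ 1.79895827e+02 -9.53160747e-02 -3.90633820e-02] [ 0.22993458 -0.33773786  0.30557606]
```

View pics/w11.png

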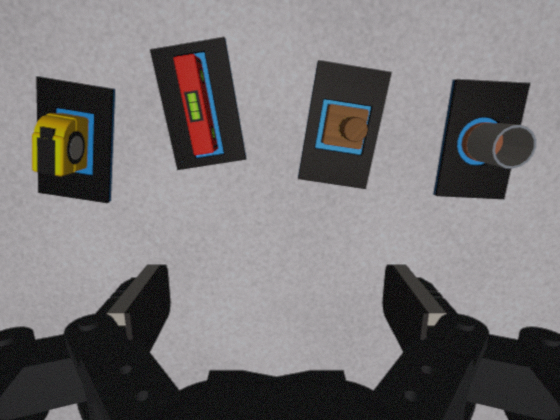

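View pics/side11z.png

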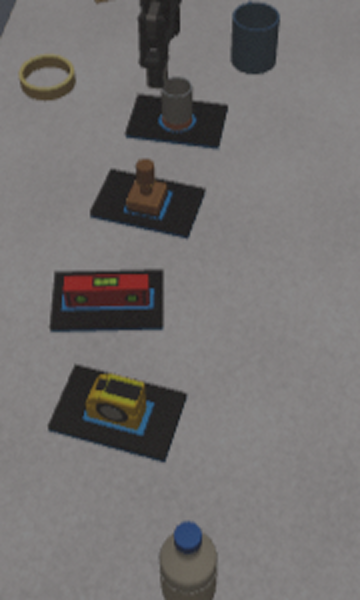

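```bash
python3 - <<'E'
from h import *
a=load("w11")[0]; b=load("side11")[0]
r1=np.hstack([cv2.resize(a[y:y+75,x:x+75],(260,260),interpolation=cv2.INTER_CUBIC) for x,y in((310,90),(450,105),(45,100))])
r2=np.hstack([cv2.resize(b[y:y+45,x:x+45],(260,260),interpolation=cv2.INTER_CUBIC) for x,y in((230,155),(247,115),(217,265))])
cv2.imwrite("pics/z3.png",np.vstack([r1,r2]))
cv2.imwrite("pics/z4.png",np.hstack([cv2.resize(a[40:170,150:250],(400,520)),cv2.resize(b[205:255,205:265],(390,520))]))
E
```

```text
(no output)
```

View pics/z3.png

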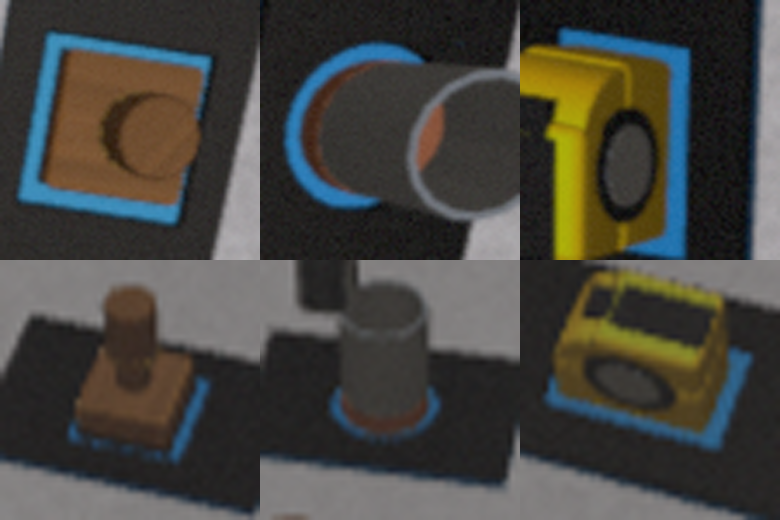

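View pics/z4.png

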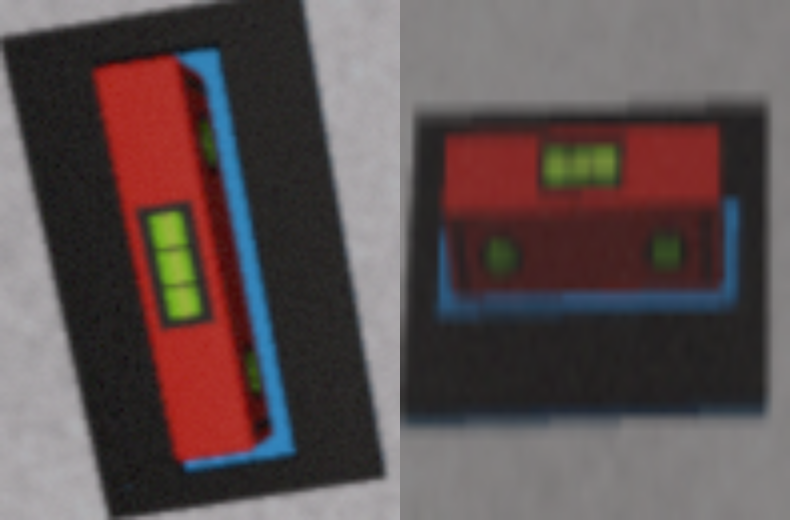

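```bash
python3 - <<'E'
from h import *
s0=cv2.imread("pics/side0.png"); s1=load("side11")[0]
for n,(x0,x1,y0,y1) in dict(bottle=(255,295,335,390),mug=(290,325,78,120)).items(): print(n,cv2.absdiff(s0[y0:y1,x0:x1],s1[y0:y1,x0:x1]).mean())
im,K,T=load("w11")
a=np.radians(-8.6);u=np.array([np.cos(a),np.sin(a)]);v=np.array([-u[1],u[0]]);c=np.array([.636,-.085])
P=lambda x,y:(310+x/3.467,90+y/3.467)
f=lambda p,z:(ray(p,K,T,z)-c)@np.c_[u,v]*1e3
print("stamp blue",f([P(47,33),P(212,57),P(20,200),P(180,223)],.006).round(1)); print("base top",f([P(67,50),P(202,70),P(48,183),P(180,205)],.03).round(1))
r.sign_off()
E
```

```text
bottle 8.973333333333333
mug 8.302494331065759
stamp blue [[ 28.2  30.3]
 [ 28.9 -29.8]
 [-31.5  29.2]
 [-30.9 -31.1]]
base top [[ 22.7  25.5]
 [ 23.2 -21.3]
 [-22.1  23.6]
 [-22.7 -23.6]]
the job is handed in; nothing more can be done
```

```bash
python3 - <<'E'
from h import *
s0=cv2.imread("pics/side0.png"); s1=load("side11")[0]
print("bare bench",cv2.absdiff(s0[340:390,320:400],s1[340:390,320:400]).mean())
for n,(x0,x1,y0,y1) in dict(bottle=(255,295,335,390),mug=(290,325,78,120)).items(): print(n,cv2.phaseCorrelate(*[cv2.cvtColor(s[y0:y1,x0:x1],6).astype(np.float32) for s in(s0,s1)]))
E
```

```text
bare bench 10.324916666666667
bottle ((0.04219656156919882, -0.030416884726623294), 0.9584157506624857)
mug ((-0.021510172907003522, 0.4502498139885631), 1.0016778227723675)
```

All four things are in their matching foam inserts, and I handed the job in at about 26 s of the 112 s allowed. I lowered each one slowly until the wrist force showed contact (about 2–6 N upward), then released it.

**Placement:** The last wrist and side views show all four standing upright, with blue floor along every side that could be seen. Some far sides were hidden behind the objects. The stamp's base measures within about 2 mm of the centre of its cut-out. The tape measure looked about 2 mm off centre towards +x, against 6 mm of clearance at each end; I left it there.

**Disagreement between cameras:** The wrist camera placed things about 2 mm further back along the tool's x axis than the top camera did. I therefore aligned each object relative to its foam insert in the same picture.

**Bottle and mug:** Compared with the first side picture, the bottle shifted under 0.1 px and the mug about 0.45 px. I only worked out those shifts after handing in. The average brightness change on both was no more than on bare bench. The arm's route kept clear of both, so I take them as unmoved.

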